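Unscrew the cap of the tall jar

ROBOT

A 7-joint arm with a two-finger parallel gripper is mounted at the origin on a cart in front of the work surface, level with it; the furniture and walls round the work are solid. World frame = base frame: x ahead of the robot, y to its left, z up, the work surface at z = 0. Lengths are in m, angles in rad, forces in N, time in s.
With the tool pointing down it reaches from about 0.35 to 0.775 m from the base axis. Payload 3.1 kg.
Tool frame: the origin (TCP) lies midway between the tips of the shut fingers; the grasp point (between the pads) lies bot.tcp_to_grasp behind it (bot.tcp_to_grasp is the distance from the TCP to the grasp point, in m); z points along the fingers, x is the direction in which the jaws open and shut, and the axes are right-handed (so a half turn about z gives the same grasp; the last joint's range is limited). The gripper opens to 85 mm and grips with 20 to 120 N. Pads are 22 mm wide; open, the fingers measure 114 mm over their backs; the gripper's body (76 mm by 85 mm) begins 54 mm behind the grasp point. The pads swing forward as they close: fully open they stand 13 mm farther back than shut.
Start: joints at [-0.042, 0.311, 0.014, 1.512, -0.004, 1.319, -0.027], TCP at [0.55, 0, 0.231] pointing down, gripper open.
Joint ranges: [-2.7, 2.7], [-0.3, 1.91], [-1.27, 1.3], [0.12, 2.57], [-1.44, 4.58], [0.2, 2.03], [-3.05, 3.05]. Speed limits (rad/s): [2.79, 2.79, 3.14, 3.14, 3.14, 3.14, 3.14].

INTERFACE

Orientations are given as [roll, pitch, yaw] about the fixed x, y, z axes, in that order (R = Rz(yaw) Ry(pitch) Rx(roll)).
In Python, from rig import bot, claw, solve_ik, vision, ticket, monitor gives the robot as it stands. Calls block until the motion is done:
- bot.goto(position, orientation): joint-space move of the TCP to a pose.
- bot.move_l(position, velocity=0.15, orientation=None, guard=None): straight line of the TCP; orientation=None keeps the orientation; velocity is the mean speed in m/s. With guard (N) it stops when the force on the tool has changed by that much, and returns True; else False.
- bot.set_joints(angles): joint-space move.
- claw.grip(opening, effort=None): finger opening in m; effort is the grip in N (None keeps the last); returns when the fingers have stopped.
- bot.dwell(seconds).
- solve_ik(position, orientation): joint angles nearest the present ones, or None.
- vision.snapshot(name): name is "side" or "top"; returns the picture (420x560x3 uint8, red, green, blue); there is no depth.
- vision.camera_info(name): a dict with "fov_y" (degrees; the focal length in pixels is half the picture's height over the tangent of half this angle, whatever the lens; pixels are square), "cx", "cy" (the principal point, pixels), "k1" (the pictures are not rectified: a ray, as slopes to the right and down, at radius r is drawn at 1 + k1 r^2 times it, then the intrinsics apply), "R" (3x3) and "t" (3): a world point X has camera coordinates R X + t. Camera axes: x right, y down, z forward; pixel columns grow to the right and rows downward; lengths in m; the calibration is good to about 2 mm. A picture is of the moment at which its call begins. camera_info takes no time and is no camera call.
A pose or a line that the arm cannot do raises bot.Unreachable and nothing moves.
- ticket.finish_job(): hands the job in, once; it reports no verdict.
Readings, each from a call of its own:
- monitor.get_time_s(): time.
- monitor.get_joints(): joint angles.
- monitor.get_qvel(): joint speeds.
- monitor.get_effort(): joint torques, N m.
- monitor.get_tool_pos(): TCP position.
- monitor.get_tcp_rot(): TCP orientation.
- monitor.get_force(): force on the tool from outside, world axes, zero at the start.
- monitor.get_moment(): the same for the moment, N m.
- monitor.get_gripper_width(): finger opening in m.
Only numpy, scipy, OpenCV 4.12 (cv2) and the standard library are available. Lean on these libraries where they do the work, as an engineer would, in place of code of your own. Each camera call takes 0.05 s, during which the arm holds its last target.

TASK

Open the taller of the two white jars that stand in square wooden blocks: unscrew its grey cap anticlockwise (seen from above) until the thread lets go, lift the cap straight off, and set it down gently on the square plywood board, top side up and wholly on the board. Leave the lower jar's cap on.

Things in the scene. Friction and masses are not known exactly. Their poses are not given: they have to be found in the camera images.
- tall_jar: The taller white jar, fixed upright in a square wooden block (96 x 96 x 22 mm). Origin on the table under its axis, z up. Body 72 mm across up to 105 mm high, then a shoulder to a neck 34 mm across from 125 to 161 mm. Its coarse thread holds the cap down until the cap is 62 degrees anticlockwise from tight; from 62 to 92 (best 77) the cap lifts straight off; a stop is at 93.
- tall_cap: Its grey round ribbed cap, 54 mm across, 32 mm high, 50 g, to be gripped from above across any diameter. Origin: centre of its lower rim, z up; screwed on, 133 mm above the jar's origin. Tight: x parallel to the jar's x; at the start slackened 5 to 17 degrees (its yaw relative to the jar). It turns easily on the spot without rising, one grasp is enough, and must rise 30 mm to clear the neck.
- board: Loose square plywood board, 180 x 180 x 14 mm, 0.6 kg, flat on the table. Origin at the centre of its underside, x and y along its sides, z up; its upper face is 14 mm above the origin.
- low_cap: The identical grey cap (54 mm across, 32 mm high) of the lower white jar, to be left alone. Origin at the centre of its lower rim, 90 mm above the table, top at 122 mm. Its jar is 43 mm lower than the tall jar and stands fixed in an equal wooden block.
Mind the look-alikes: they are no part of the job. What is shaped like the tall_cap but orange is not meant.

How it is judged:
On the way, in this order (a step that is already met when the one before it is completed fails the run):
1. the cap has been turned at least 50 degrees from tight while still sitting on the tall jar's neck (angle between the x axis of tall_cap and the x axis of tall_jar, either way round above 0.87 rad and z of tall_cap in the frame of tall_jar below 0.15 m and horizontal distance between tall_cap and tall_jar below 0.01 m).
2. the cap has been lifted clear of the neck, upright, in the gripper (z of tall_cap in the frame of tall_jar above 0.165 m and angle between tall_cap's own z axis and vertical below 0.35 rad and contact force between the fingers and tall_cap above 0.5 N), for 0.1 s.
At the end, for the whole second after the job is handed in: The tall jar's cap rests flat on the board, top side up (within 10 degrees), wholly on it (its centre within 67 mm of the board's centre along each side, its rim within 5 mm of the board's upper face), released and at rest; the board lies flat; the lower jar's cap is still on its jar (x of tall_cap in the frame of board between -0.067 and 0.067 m and y of tall_cap in the frame of board between -0.067 and 0.067 m and z of tall_cap in the frame of board between 0.009 and 0.019 m and angle between tall_cap's own z axis and vertical below 0.17 rad and angle between board's own z axis and vertical below 0.1 rad and linear speed of tall_cap below 0.02 m/s); the robot touches nothing.
It fails at once if the lower jar's cap is moved more than 15 mm (distance of low_cap from where it was at the start of the episode above 0.015 m).
It fails at once if the tall jar's cap is dropped or thrown (faster than 0.8 m/s while out of the gripper; a fall of some 3 cm) (linear speed of tall_cap above 0.8 m/s and contact force between the fingers and tall_cap below 0.1 N).
It also fails if it takes over 38 s, if anything falls off the work surface, if the arm or the gripper's body presses on something with over 40 N, if the wrist force passes 120 N, or if a joint passes its speed limit or range.

## Working session

There is one attempt and no reset: what is moved stays moved. The work goes in short steps, each a Python script; the robot and the scene stay as the last script left them, time stands still between calls to the robot, and variables do not carry over. Pictures are saved under pics/ and viewed, and the job is handed in when it is done.

```bash
ls; mkdir -p pics; python3 - <<'E'
from rig import bot, claw, vision, monitor
import cv2
for n in("side","top"):
    im=vision.snapshot(n); cv2.imwrite(f"pics/{n}0.png",im[:,:,::-1]); print(n,vision.camera_info(n))
print(bot.tcp_to_grasp,monitor.get_time_s(),monitor.get_tcp_rot(),monitor.get_gripper_width())
E
```

```text
pics
side {'fov_y': 42.108197002828064, 'cx': 271.00201228145795, 'cy': 208.87057849384178, 'k1': -0.22405587589828965, 'R': array([[ 0.79657523, -0.60448693, -0.00796539],
       [-0.37092161, -0.47830045, -0.79601874],
       [ 0.47737308,  0.63704335, -0.60521956]]), 't': array([-0.34196072,  0.3051266 ,  1.17482521])}
top {'fov_y': 44.84846256476865, 'cx': 276.58857089314944, 'cy': 213.55769650371064, 'k1': -0.1245201553214843, 'R': array([[ 0.09446475, -0.99552601,  0.00209246],
       [-0.96999303, -0.09251453, -0.22484348],
       [ 0.22403111,  0.01921011, -0.97439265]]), 't': array([0.03370786, 0.49297097, 1.28266052])}
0.0187 0.1 [3.14150177e+00 2.11619592e-03 4.60431085e-05] 0.08540669795302211
```

View pics/side0.png

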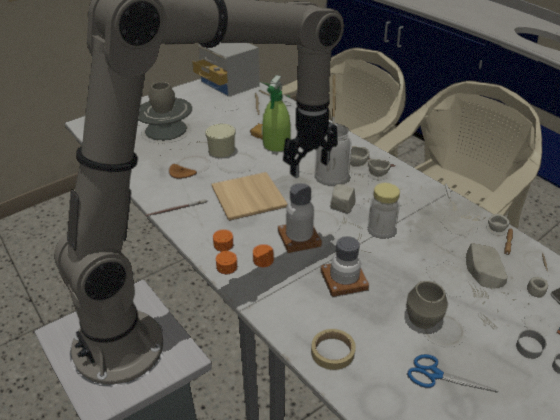

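View pics/top0.png

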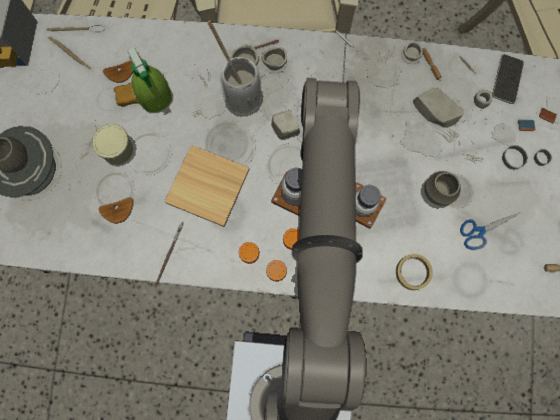

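The tall jar's cap is the higher grey one at side (301,195) and top (293,182). The low jar's cap is at side (347,247) and top (369,197). The orange caps are at side (223,240), (227,262) and (263,256), and the yellow-lid jar is at (385,195). The board is at side (248,195) and top (207,185). The arm hides part of the top view, so I'll swing it aside and measure.

```bash
python3 - <<'E'
from rig import bot, vision, monitor
import cv2
q=[-0.042, 0.311, 0.014, 1.512, -0.004, 1.319, -0.027]
q[0]=-0.85; q[1]=0.2
bot.set_joints(q)
for n in("side","top"):
    im=vision.snapshot(n); cv2.imwrite(f"pics/{n}1.png",im[:,:,::-1])
print(monitor.get_time_s(),monitor.get_tool_pos())
a=cv2.imread("pics/side1.png")[170:300,190:390]; b=cv2.imread("pics/top1.png")[140:260,150:400]
cv2.imwrite("pics/crop1.png",cv2.vconcat([cv2.resize(a,(460,299),interpolation=2),cv2.resize(b,(460,221*1),interpolation=2)]))
cv2.imwrite("pics/cropA.png",cv2.resize(a,(800,520),interpolation=2));cv2.imwrite("pics/cropB.png",cv2.resize(b,(800,384),interpolation=2))
E
```

```text
1.8 [0.38042949 0.3950426  0.29176549]
```

View pics/cropA.png

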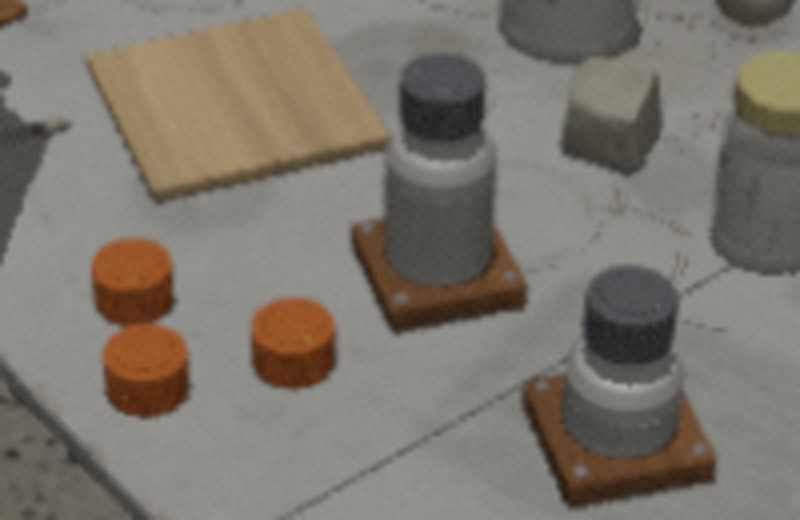

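View pics/cropB.png

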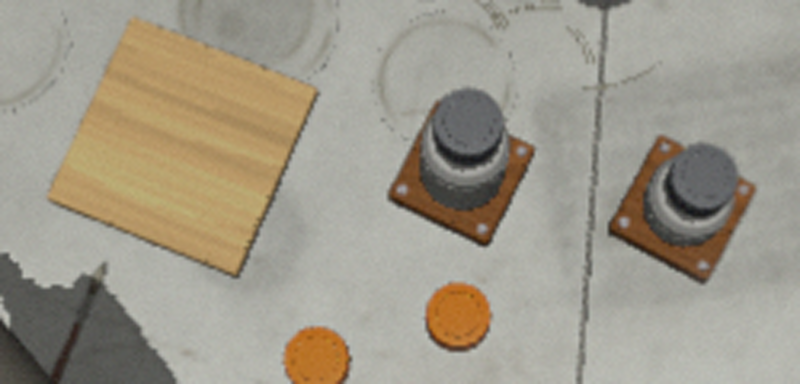

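Crop: the tall jar's grey cap has its top centre at side ≈(300.5,190) and top ≈(296,178), clearly the taller jar. The low cap is at top ≈(369,195) and the board centre at top ≈(207,185). Now I'll measure these.

```bash
cat > h.py <<'E'
import numpy as np, cv2
from rig import vision
def cam(n):
    c=vision.camera_info(n); f=210/np.tan(np.radians(c['fov_y'])/2)
    return np.array([[f,0,c['cx']],[0,f,c['cy']],[0,0,1]]),np.array([c['k1'],0,0,0,0]),np.array(c['R']),np.array(c['t'])
def proj(n,X):
    K,d,R,t=cam(n); return cv2.projectPoints(np.float64(X).reshape(-1,1,3),cv2.Rodrigues(R)[0],t,K,d)[0].reshape(-1,2)
def plane(n,uv,z):
    K,d,R,t=cam(n); p=cv2.undistortPoints(np.float64(uv).reshape(-1,1,2),K,d).reshape(-1,2)
    D=np.c_[p,np.ones(len(p))]@R; C=-R.T@t
    return C+D*((z-C[2])/D[:,2])[:,None]
E
python3 - <<'E'
from h import *
for n,ctr in (("side",(300,194)),("top",(296,179)),("side",(347,248)),("top",(369,195))):
    im=cv2.imread(f"pics/{n}1.png"); x,y=ctr
    c=cv2.GaussianBlur(im,(3,3),0)[y-16:y+18,x-16:x+17].max(2)
    print(n,ctr); 
    print(c[::3,::2])
for n,uv in(("side",(300.5,190)),("top",(296.2,178.1))): print(n,plane(n,[uv],.165))
for n,uv in(("top",(369.2,195.6)),("side",(347.5,244))): print(n,plane(n,[uv],.122))
# board
im=cv2.imread("pics/top1.png");h=cv2.cvtColor(im,cv2.COLOR_BGR2HSV)
for n in("top","side"):
    im=cv2.imread(f"pics/{n}1.png");h=cv2.cvtColor(im,cv2.COLOR_BGR2HSV)
    m=cv2.inRange(h,(8,60,100 if n=="top" else 110),(28,170,255))
    cs=cv2.findContours(m,0,2)[0]; 
    for c in sorted(cs,key=cv2.contourArea)[-3:]:
        p=cv2.approxPolyDP(c,8,True).reshape(-1,2); print(n,cv2.contourArea(c),p.tolist())
        if len(p)==4:
            P=plane(n,p,.014); print(P.round(3).tolist(),P.mean(0),np.linalg.norm(P-np.roll(P,1,0),axis=1))
E
```

```text
side (300, 194)
[[128 127 127 129 126 124 122 121 122 123 125 130 133 135 135 121  88]
 [127 128 129 129 126 122 120 120 120 120 120 122 126 128 132 133 119]
 [126 127 129 130 118 101  93  90  87  88  90 102 119 131 135 136 136]
 [122 122 124 107  88  88  83  83  83  84  84  82  86 108 133 135 136]
 [127 128 124  91  81  80  83  83  84  84  83  84  84  89 130 142 143]
 [130 129 122  68  57  72  79  81  87  84  79  79  67  73 131 141 143]
 [134 132 124  67  42  42  48  49  51  53  51  45  41  65 126 142 144]
 [146 138 132  79  43  44  40  40  39  45  46  44  43  75 137 144 145]
 [156 145 137 105  53  43  43  40  46  47  43  45  50  91 138 147 146]
 [109 106 125 119  84  76  67  65  65  62  67  76  81  92 122 141 146]
 [117 111 119 135 128 117  98  91  89  90  90  92 106 125 113 131 145]
 [141 113 107 120 129 140 147 152 147 146 141 132 125 116 104 122 139]]
top (296, 179)
[[163 165 167 166 165 169 170 169 168 170 168 170 172 171 167 168 171]
 [166 167 168 168 168 170 170 163 159 165 170 171 171 169 160 164 172]
 [167 169 170 171 157 131 108 102 103 102 108 135 168 166 153 162 167]
 [1
[... 3056 characters left out ...]
67]]
[[0.672, 0.337, 0.014], [0.501, 0.389, 0.014], [0.452, 0.222, 0.014], [0.622, 0.173, 0.014]] [0.56157755 0.28033245 0.014     ] [0.17196104 0.17916658 0.17374077 0.17710309]
side 274.0 [[374, 189], [399, 193], [389, 183]]
side 1109.5 [[314, 337], [322, 360], [354, 351], [342, 331]]
[[0.358, -0.25, 0.014], [0.331, -0.308, 0.014], [0.4, -0.333, 0.014], [0.418, -0.275, 0.014]] [ 0.37669043 -0.29165049  0.014     ] [0.06512943 0.06452429 0.07389301 0.06030704]
side 2073.0 [[286, 203], [266, 173], [212, 184], [228, 217]]
[[0.615, 0.173, 0.014], [0.663, 0.334, 0.014], [0.498, 0.386, 0.014], [0.446, 0.221, 0.014]] [0.55560123 0.27851897 0.014     ] [0.17518244 0.16769867 0.17344971 0.17315528]
```

```bash
python3 - <<'E'
from h import *
for n,ctr,lo,hi,z in (("side",(300,189),64,106,.165),("top",(296,178),72,132,.165),("side",(347,244),64,106,.122),("top",(369,195),72,130,.122)):
    im=cv2.resize(cv2.imread(f"pics/{n}1.png"),None,fx=4,fy=4,interpolation=cv2.INTER_CUBIC).max(2)
    m=cv2.inRange(cv2.GaussianBlur(im,(0,0),3),lo,hi)
    m=cv2.morphologyEx(m,cv2.MORPH_OPEN,cv2.getStructuringElement(2,(25,25)))
    lab=cv2.connectedComponents(m)[1]; k=lab[ctr[1]*4,ctr[0]*4]
    c=cv2.findContours((lab==k).astype('u1'),0,1)[0][0]; e=cv2.fitEllipse(cv2.convexHull(c))
    uv=(np.array(e[0])+.5)/4-.5
    P=plane(n,[uv],z)[0]
    # expected axes
    a=np.linspace(0,6.28,60); R=proj(n,P+np.c_[.027*np.cos(a),.027*np.sin(a),0*a]); er=cv2.fitEllipse(np.float32(R))
    print(n,uv.round(2),np.round(e[1],1)/4,"exp",np.round(er[1],2),"off",np.array(er[0])-uv,P.round(4), cv2.boundingRect(c))
E
```

```text
side [300.15 188.91] [12.625 21.1  ] exp [12.42 21.58] off [0.00112915 0.09985352] [0.5524 0.0394 0.165 ] (1160, 733, 85, 50)
top [295.58 177.81] [20.35 26.2 ] exp [21.06 22.02] off [-0.00326538  0.05705261] [0.5565 0.0402 0.165 ] (1130, 670, 105, 83)
side [347.68 243.66] [14.45  23.575] exp [15.09 23.25] off [-0.00076294  0.12307739] [ 0.5389 -0.1521  0.122 ] (1345, 947, 94, 59)
top [363.17 203.9 ] [39.2   42.275] exp [20.54 21.53] off [-0.0128479   0.05049133] [ 0.518  -0.1358  0.122 ] (1372, 739, 161, 167)
```

Two-view result: tall cap axis ≈(0.554,0.039), with the views agreeing to about 3 mm. Board centre ≈(0.559,0.280). I'll move above the cap and check the alignment before descending.

```bash
python3 - <<'E'
from h import *
from rig import bot,solve_ik,monitor,claw
pi=np.pi; x,y=.554,.039
q=[solve_ik([x,y,.225],[pi,0,a]) for a in (-.576,0,.576)]
for a in q: print(None if a is None else np.round(a,3))
bot.goto([x,y,.225],[pi,0,-.576])
print(monitor.get_time_s(),monitor.get_tool_pos(),monitor.get_tcp_rot(),np.round(monitor.get_joints(),3))
for n in("side","top"): cv2.imwrite(f"pics/{n}2.png",vision.snapshot(n)[:,:,::-1])
cv2.imwrite("pics/c2.png",cv2.resize(cv2.imread("pics/side2.png")[100:250,200:400],(800,600),interpolation=2))
E
```

```text
[-0.449  0.343  0.468  1.521 -0.158  1.315 -0.54 ]
[-0.391  0.336  0.388  1.519 -0.129  1.312  0.011]
[-0.334  0.331  0.312  1.517 -0.103  1.311  0.564]
3.2917 [0.55395651 0.04164684 0.22511131] [-3.14006600e+00  8.58207452e-04 -5.71841626e-01] [-0.45   0.343  0.465  1.521 -0.158  1.315 -0.54 ]
```

View pics/c2.png

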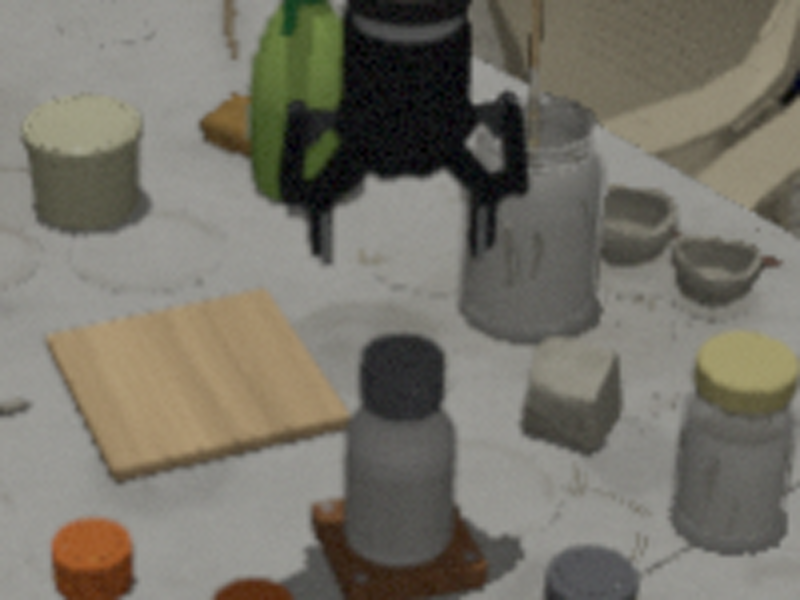

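The fingers straddle the cap: tips at crop x≈320 and 482, mid 401, against the cap centre at 402. I'll descend and grip.

```bash
python3 - <<'E'
from h import *
from rig import bot,monitor,claw
pi=np.pi
print(monitor.get_tool_pos())
print(bot.move_l([.554,.039,.129],velocity=.08,orientation=[pi,0,-.576],guard=8))
print(monitor.get_tool_pos(),np.round(monitor.get_force(),1),monitor.get_time_s())
claw.grip(.045,effort=40); bot.dwell(.2)
print(monitor.get_gripper_width(),np.round(monitor.get_force(),1),np.round(monitor.get_moment(),2),monitor.get_tool_pos(),monitor.get_time_s())
cv2.imwrite("pics/c3.png",cv2.resize(vision.snapshot("side")[100:250,200:400,::-1],(800,600),interpolation=2))
E
```

```text
[0.55393686 0.04142891 0.22513681]
False
[0.55455787 0.03901797 0.12964654] [-0.8  0.7 -0.5] 4.7417
0.053221819977802544 [ 0.  -0.4  3.7] [-0.02  0.06 -0.03] [0.55431906 0.03900107 0.12944677] 5.3333
```

View pics/c3.png

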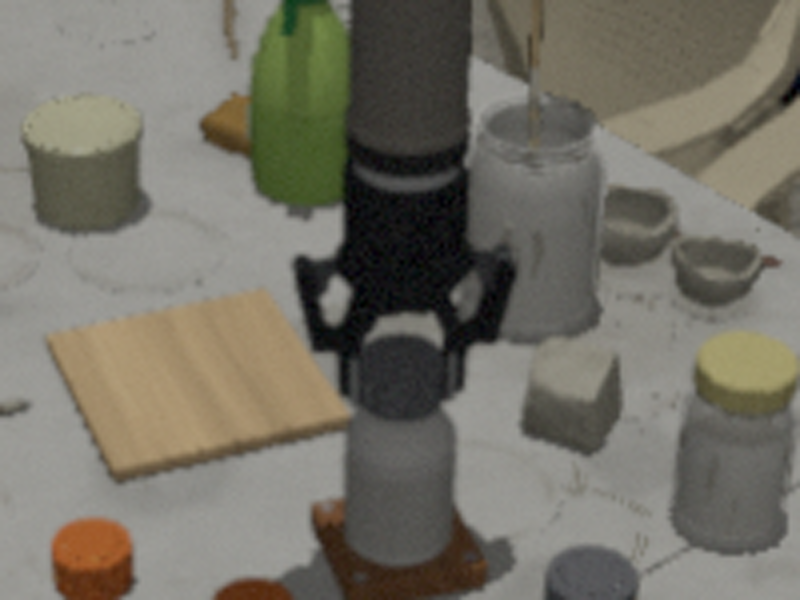

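Gripped at 53.2 mm with little side force. Now I'll turn +66° about the tool axis.

```bash
python3 - <<'E'
from h import *
from rig import bot,monitor,claw
q=np.array(monitor.get_joints()); r0=monitor.get_tcp_rot()[2]
for i in range(3):
    q[6]+=np.radians(22); bot.set_joints(list(q))
    print(np.degrees(monitor.get_tcp_rot()[2]-r0),np.round(monitor.get_force(),1),np.round(monitor.get_moment(),2),monitor.get_tool_pos(),monitor.get_time_s())
bot.dwell(.2)
print(np.degrees(monitor.get_tcp_rot()[2]-r0),np.round(monitor.get_force(),1),np.round(monitor.get_moment(),2),monitor.get_tool_pos(),monitor.get_gripper_width())
E
```

```text
21.828872974438696 [-0.3 -2.3  2.5] [-0.28  0.05 -0.02] [0.55441534 0.03844524 0.12947491] 5.8417
43.788934325609624 [-0.6 -0.4  1.7] [-0.25 -0.03 -0.  ] [0.55451402 0.03889213 0.1294943 ] 6.3
65.78354952011321 [ 0.7 -0.8  2. ] [-0.1  -0.04  0.04] [0.55442983 0.03921341 0.12946593] 6.7583
65.91336471786083 [ 0.2 -1.6  2.6] [-0.05 -0.15 -0.05] [0.55445203 0.0391491  0.12945443] 0.053448100629948196
```

Turned 65.9° with no stop felt. Next is a guarded straight lift.

```bash
python3 - <<'E'
from h import *
from rig import bot,monitor,claw
p=np.array(monitor.get_tool_pos())
print(bot.move_l(list(p+[0,0,.008]),velocity=.03,guard=8), monitor.get_tool_pos(),np.round(monitor.get_force(),1))
cv2.imwrite("pics/c4.png",cv2.resize(vision.snapshot("side")[100:250,200:400,::-1],(800,600),interpolation=2))
print(monitor.get_time_s(),monitor.get_gripper_width())
E
```

```text
False [0.55422479 0.0394172  0.13743606] [-0.3 -0.5 -0.7]
7.425 0.053345478339647937
```

View pics/c4.png

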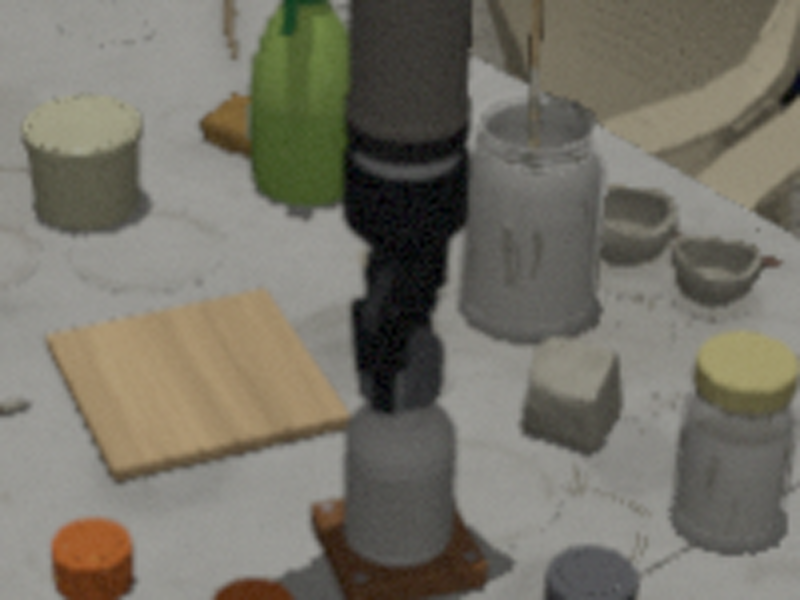

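The force shows only the cap's weight, so the thread has let go. I'll lift clear and carry it over the board.

```bash
python3 - <<'E'
from h import *
from rig import bot,monitor,claw
p=np.array(monitor.get_tool_pos())
print(bot.move_l([p[0],p[1],.205],velocity=.08,guard=10), monitor.get_tool_pos(),np.round(monitor.get_force(),1)); bot.dwell(.2)
bot.move_l([.559,.28,.205],velocity=.15)
bot.move_l([.559,.28,.06],velocity=.12); bot.dwell(.1)
for n in("side","top"): cv2.imwrite(f"pics/{n}5.png",vision.snapshot(n)[:,:,::-1])
cv2.imwrite("pics/c5.png",cv2.resize(cv2.imread("pics/side5.png")[100:250,170:370],(800,600),interpolation=2))
print(monitor.get_time_s(),monitor.get_gripper_width(),monitor.get_tool_pos(),monitor.get_tcp_rot(),np.round(monitor.get_force(),1))
E
```

```text
False [0.55366446 0.03940035 0.20435491] [ 0.1  0.  -0.8]
11.9333 0.05374968968646571 [0.5594621  0.28022189 0.06072603] [ 3.14116488e+00 -2.20219480e-03  5.75926288e-01] [-1.2 -0.3  0. ]
```

View pics/c5.png

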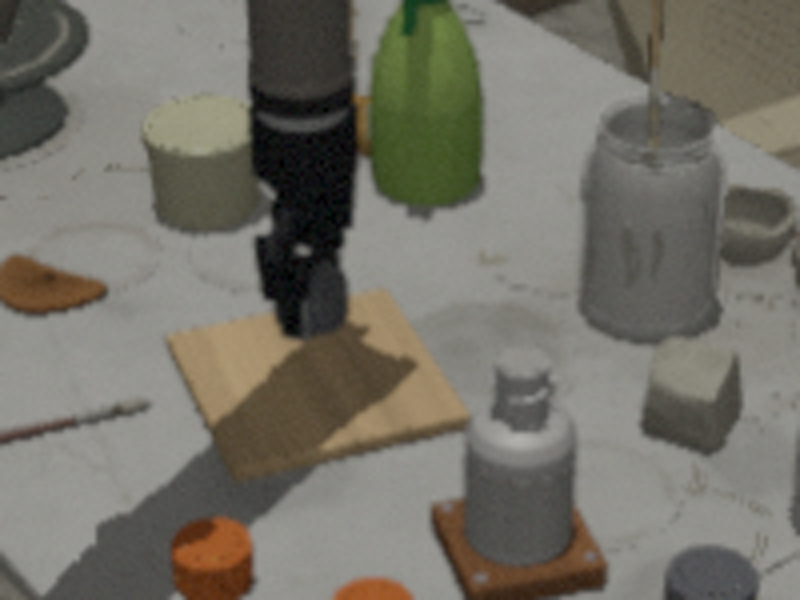

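The jar's neck at crop (525,380) is bare, and the cap is upright in the gripper at (320,295) over the board. I'll lower it gently under guard and release.

```bash
python3 - <<'E'
from h import *
from rig import bot,monitor,claw
x,y=.559,.28
bot.move_l([x,y,.020],velocity=.06); bot.dwell(.15)
g=bot.move_l([x,y,.007],velocity=.015,guard=3); p=monitor.get_tool_pos()
print(g,p,np.round(monitor.get_force(),1))
cv2.imwrite("pics/c6.png",cv2.resize(vision.snapshot("side")[100:250,170:370,::-1],(800,600),interpolation=2))
print(monitor.get_time_s())
E
```

```text
True [0.55889577 0.27996513 0.01063793] [-0.1  0.2  4.6]
13.5833
```

View pics/c6.png

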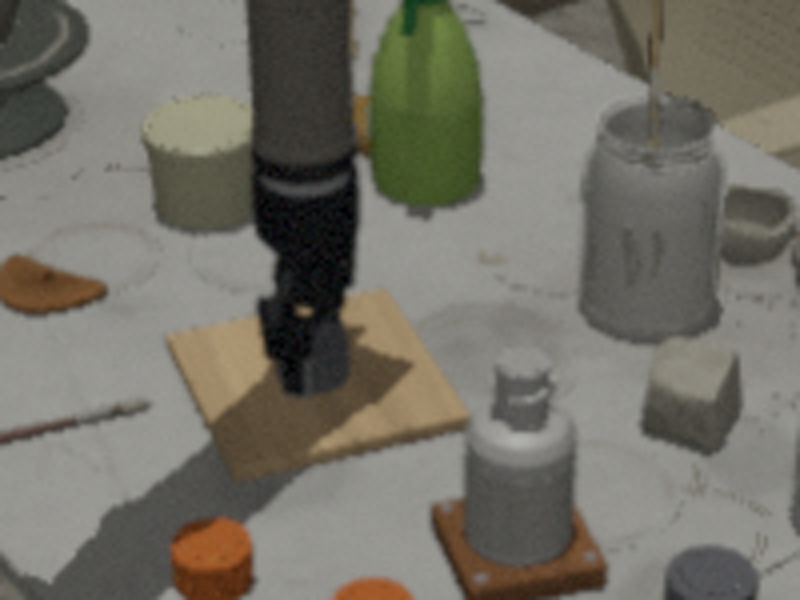

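Contact came at TCP z 0.0106, against 0.0104 expected. The cap sits on the board at crop (315,370). Releasing, retreating straight up and checking.

```bash
python3 - <<'E'
from h import *
from rig import bot,monitor,claw
claw.grip(.085); bot.dwell(.2)
print(bot.move_l([.559,.28,.20],velocity=.1,guard=8),monitor.get_tool_pos(),monitor.get_gripper_width())
q=list(monitor.get_joints()); q[0]-=.6; q[1]-=.1; bot.set_joints(q)
for n in("side","top"): cv2.imwrite(f"pics/{n}7.png",vision.snapshot(n)[:,:,::-1])
a=cv2.imread("pics/side7.png")[150:300,170:400]; b=cv2.imread("pics/top7.png")[130:250,150:400]
cv2.imwrite("pics/c7.png",cv2.vconcat([cv2.resize(a,(500,300),interpolation=2),cv2.resize(b,(500,240),interpolation=2)]))
print(monitor.get_time_s(),np.round(monitor.get_force(),1),monitor.get_tool_pos())
E
```

```text
False [0.55866894 0.27988528 0.19930237] 0.08473192310206024
17.7583 [ 1.1  0.  -0.4] [0.30581092 0.54688756 0.25937775]
```

View pics/c7.png

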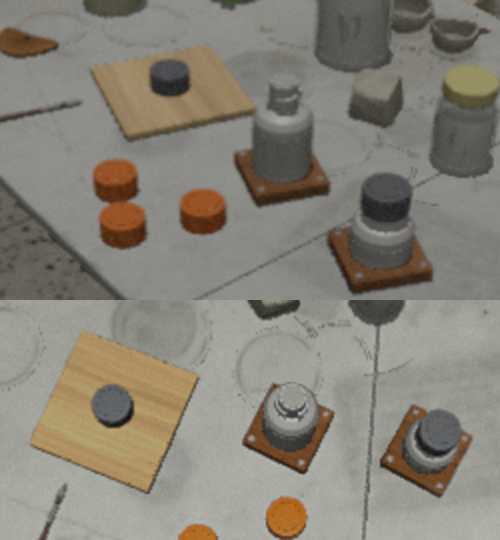

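The cap lies flat and upright near the middle of the board, at top-crop (112,405). The tall jar is bare and the low cap is still on its jar. The arm is clear, so I'm handing in.

```bash
python3 -c "
from rig import ticket
ticket.finish_job()"
```

```text
the job is handed in; nothing more can be done
```

The tall jar's grey cap is off and lying top side up near the middle of the plywood board. I handed the job in at about 18 s of the 38 s allowed; no verdict is reported.

- **Unscrewing:** I found the cap axis at about (0.554, 0.039) m; the two camera views agreed to about 3 mm. I gripped the cap across its diameter and turned it 65.9° anticlockwise. I did not measure its starting angle, but 5–17° slack puts the end at about 71–83°, inside the 62–92° release window.
- **Lifting:** The guarded lift felt only the cap's weight, so the thread had let go.
- **Setting down:** I lowered it gently onto the board. Contact came at a tool height of 10.6 mm, against 10.4 mm expected, with about 4.6 N on the tool. I then released it, retreated straight up and moved aside.
- **Last pictures:** The tall jar's neck is bare, the board is flat, and the low jar's cap is still on. The arm is clear of everything.

No check failed. The only oddities were in measuring: the automatic outline fit of the low cap in the top view failed, and the tall cap's fit there was slightly off. For the tall cap I combined the side-view fit with a centre read by eye in the top view.

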